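Pin the film guide arm to its bracket

TASK

Take the steel hinge pin out of the wooden block and put its nose through the eye of the film guide arm. The bracket's own hole is hidden under the arm and out of line with the eye, so swing the arm over, feeling lightly for the hole with the nose of the pin, then press the pin gently fully home, its collar down on the arm, and let go. Never press hard, and leave the small film can, the film core and the cement bottle where they stand.

Things in the scene. Friction and masses are not known exactly. Their poses are not given: they have to be found in the camera images.
- pin: Loose plain steel hinge pin, about 70 g, upright. Origin at the tip of its nose, z up its axis. Shank 10 mm diameter and 30 mm long, the lowest 2 mm tapering to 7.6 mm; collar 22 mm diameter from 30 to 34 mm above the origin; round grip knob above it. At first it stands in the wooden block, collar on the block's top, nose 12 mm above the desk, 1 mm of play all round
- knob (a point): Top of the pin's round grip knob, which is 16 mm in diameter and 34 mm tall, standing on the collar; 68 mm above the pin's nose
- block: Fixed pale wooden block 70 x 70 x 42 mm high with a 12 mm hole, 36 mm deep, in the middle of its top, where the pin stands; origin at the centre of its underside
- bracket: Fixed grey bracket, base plate 230 x 130 x 6 mm on the desk; origin at the centre of its underside, z up. At +70 mm along its x stands the post that the arm swings on; around -70 mm lies the dark steel shoe with the lower hole. Arm and shoe belong to the bracket
- pivot (a point): Axis of the post that the arm swings on, at the height of the arm's upper face (41 mm above the desk); level distance to the eye 140 mm
- eye (a point): Centre of the upper mouth of the arm's eye (upper knuckle), 41 mm above the desk: 12 mm hole, 1.5 mm chamfer, through the 12 mm thick aluminium arm end (46 x 50 mm), whose underside is 1 mm above the shoe. The arm swings level about the post, up to 0.25 rad each way, with about 1 N of friction at the eye, and stays where left. At first the eye is 15 to 21 mm to the bracket's -y side
- shoe_mid (a point): Middle of the flat top of the fixed dark steel shoe (52 mm in the bracket's x, 110 mm in y), 28 mm above the desk. Its one vertical hole (lower knuckle; 11.2 mm, 1 mm chamfer, 22 mm deep) is NOT here: it lies on the circle the eye sweeps, up to 9 mm to either side in the bracket's y, unmeasured; so the eye must go 6 to 30 mm towards +y. With the pin home its nose is 11 mm above the desk
- roller (a point): Top of the black film roller, 30 mm in diameter, that stands 30 mm tall on the arm, 55 mm from the post; 71 mm above the desk
- can: Bystander: loose small round film can, 132 mm diameter, 28 mm high, origin at the centre of its underside
- core: Bystander: loose white plastic film core, a ring of 50 mm diameter, 16 mm high, origin at the centre of its underside
- cement: Bystander: loose amber bottle of film cement, 40 mm diameter, 85 mm high, origin at the centre of its underside

How it is judged:
By the outcome, as a careful person would: the job done as asked, in the order asked, and still so for the second after the job is handed in, with the robot touching nothing.
It also fails if it takes over 67 s, if anything falls off the work surface, if the arm or the gripper's body presses on something with over 40 N, if the wrist force passes 120 N, or if a joint passes its speed limit or range.

ROBOT

A 6-joint arm with a two-finger parallel gripper is mounted at the origin on the work surface. World frame = base frame: x ahead of the robot, y to its left, z up, the work surface at z = 0. Lengths are in m, angles in rad, forces in N, time in s.
With the tool pointing down it reaches from about 0.3 to 0.775 m from the base axis. Payload 14.6 kg.
Tool frame: the origin (TCP) lies at the very end of the fingers, on their centre line; the grasp point (between the pads) lies 19 mm behind it; z points along the fingers, y is the line along which they close (so a half turn about z gives the same grasp; the last joint's range is limited). The gripper opens to 94 mm and grips with 3 to 60 N. Pads are 16 mm wide; open, the fingers measure 119 mm over their backs; the gripper's body (75 mm by 177 mm) begins 78 mm behind the grasp point.
Start: joints at [1.058, 0.3, 1.521, -0, 1.321, -0.067], TCP at [0.237, 0.496, 0.205] pointing down, gripper open.
Joint ranges: [-3.03, 3.03], [-0.79, 2.21], [0.23, 2.52], [-1.04, 4.18], [0, 3.07], [-2.55, 2.55]. Speed limits (rad/s): [2.22, 2.22, 2.57, 3.14, 3.14, 3.14].

INTERFACE

Orientations are given as [roll, pitch, yaw] about the fixed x, y, z axes, in that order (R = Rz(yaw) Ry(pitch) Rx(roll)).
In Python, from station import ctrl, cams gives the robot as it stands. The module is installed in compiled form; this text tells all that it offers.
- The arm moves only by the tool arm_command, never from a script. Its argument "plan" is a list that holds one entry, the list of rows, each a list of 7 numbers: the shift along the tool's x, y, z in mm, then the turn, a rotation vector about the tool's x, y, z in rad, then the closure, from -1 (fully open) to 1 (shut). A call has 1 to 12 rows; each row is the pose to reach, as a shift and turn from the pose commanded when the call began, along the tool's axes at that moment; what a row does not reach only later rows make up. A row lasts 1/10 s, in which the tool goes at most 50 mm and 8.59 degrees, less where a joint would pass 70% of its speed; a pose out of reach is approached as far as the arm can. A call with a gripper value outside its range is refused whole. The fingers move at their own pace and stop on an object; "squeeze" is the grip in N (left out, the last holds). Time passes only in rows, so rows that repeat a pose let the fingers close. It gives the time, the measured TCP pose, the force, the opening and the grip force at its end, in the units of the state.
- ctrl.get_obs(): the state, without advancing time (a new reading comes with each control period).
- cams.camera(name): name is "scene" or "top" or "wrist"; returns (picture, depth): 480x640x3 uint8, blue, green, red; 480x640 float32, m along the optical axis (not along the pixel's ray), 0 where there is no reading.
- cams.camera_info(name): a dict with "fx", "fy", "cx", "cy" (pixels), "world_to_cam" (4x4, takes a point from world to camera coordinates). Camera axes: x right, y down, z forward; pixel columns grow to the right and rows downward; lengths in m; the calibration is good to about 2 mm. A picture is of the moment at which its call begins: read the wrist's pose just before it. camera_info takes no time and is no camera call; for the wrist camera it gives the pose at the moment of the call.
- ctrl.hand_in(): hands the job in; it is judged then, once.
The state is a dict: "time_s": time; "qpos": joint angles; "joint_vel": joint speeds; "tau": joint torques, N m; "ee_pos": TCP position; "eef_rot": TCP orientation; "force": force on the tool from outside, world axes, zero at the start; "moment": the same for the moment, N m; "grip_width": finger opening in m; "grip_force": force on a finger pad.
Only numpy, scipy, OpenCV 4.12 (cv2) and the standard library are available. Lean on these libraries where they do the work, as an engineer would, in place of code of your own. Each camera call takes 0.05 s, during which the arm holds its last target. There are 200 camera calls.

## Working session

There is one attempt and no reset: what is moved stays moved. The work goes in short steps, Python scripts to look and compute and a tool call to move; the robot and the scene stay as the last step left them, time stands still between calls to the robot, and variables do not carry over. Pictures are saved under pics/ and viewed, at most 10 in all, crops included, and the job is handed in when it is done.

Besides the shell and the picture viewer there is one more tool, called after "Call:" by a JSON object that holds its "api" and its "payload", one argument or row to a line. arm_command: Moves the arm, as the interface text tells. Its arguments: {"type":"object","properties":{"plan":{"type":"array"},"squeeze":{"type":"number"}},"required":["plan"]}

```bash
mkdir -p pics; cat > h.py <<'E'
import numpy as np, cv2
from station import ctrl, cams
def ray(info,u,v):
    T=np.linalg.inv(info["world_to_cam"]); d=T[:3,:3]@np.array([(u-info["cx"])/info["fx"],(v-info["cy"])/info["fy"],1.])
    return T[:3,3],d
def onplane(info,u,v,z):
    o,d=ray(info,u,v); return o+d*(z-o[2])/d[2]
def tri(i1,p1,i2,p2):
    (a,d),(b,e)=ray(i1,*p1),ray(i2,*p2)
    s=np.linalg.lstsq(np.c_[d,-e],b-a,rcond=None)[0]
    p,q=a+s[0]*d,b+s[1]*e; return (p+q)/2,np.linalg.norm(p-q)
def cloud(info,dep):
    v,u=np.mgrid[:480,:640]; T=np.linalg.inv(info["world_to_cam"])
    c=np.stack([(u-info["cx"])/info["fx"]*dep,(v-info["cy"])/info["fy"]*dep,dep],-1)
    return c@T[:3,:3].T+T[:3,3]
E
python3 - <<'E'
from h import *
np.set_printoptions(precision=4,suppress=True)
print(ctrl.get_obs())
for n in ("scene","top"):
    i=cams.camera_info(n); p,d=cams.camera(n)
    cv2.imwrite(f"pics/{n}0.png",p); np.savez(f"{n}0.npz",p=p,d=d,**i)
    print(n,i)
E
```

```text
{'time_s': 0.0, 'qpos': array([ 1.0585,  0.3005,  1.5216, -0.    ,  1.3207, -0.0666]), 'joint_vel': array([ 0.0015, -0.0002,  0.0006, -0.0011, -0.0002,  0.001 ]), 'tau': array([ -0.0007, -53.1816, -35.2731,   0.0707,   0.0245,  -0.0001]), 'ee_pos': array([0.237 , 0.496 , 0.2049]), 'eef_rot': array([-3.1405, -0.0001,  2.6959]), 'force': array([ 0.2794,  0.8424, -0.0741]), 'moment': array([ 0.0276,  0.0205, -0.0536]), 'grip_force': 0.0, 'grip_width': 0.09415917923709691}
scene {'fx': 618.4287410462974, 'fy': 618.4287410462974, 'cx': 325.3424591453932, 'cy': 243.09309665057387, 'world_to_cam': array([[ 0.4521,  0.8919,  0.0062, -0.31  ],
       [ 0.7607, -0.382 , -0.5248, -0.3714],
       [-0.4658,  0.242 , -0.8512,  1.3378],
       [ 0.    ,  0.    ,  0.    ,  1.    ]])}
top {'fx': 570.3311924119546, 'fy': 570.3311924119546, 'cx': 321.8571754679387, 'cy': 238.27507480668825, 'world_to_cam': array([[-0.0046, -0.9998,  0.0178,  0.0504],
       [-0.9944,  0.0027, -0.1055,  0.5753],
       [ 0.1055, -0.0182, -0.9943,  1.1491],
       [ 0.    ,  0.    ,  0.    ,  1.    ]])}
```

View pics/top0.png

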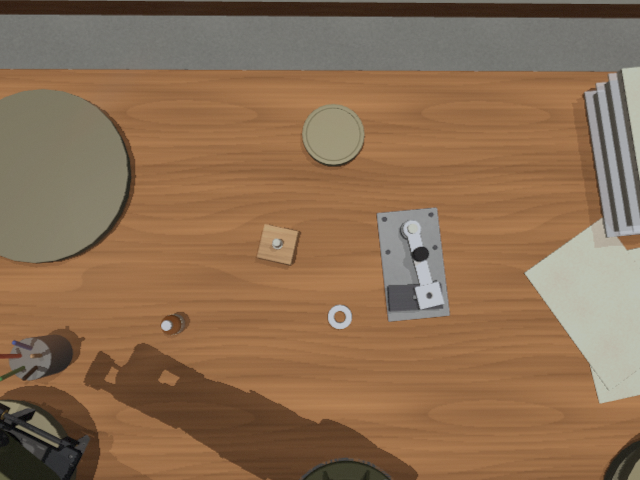

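View pics/scene0.png

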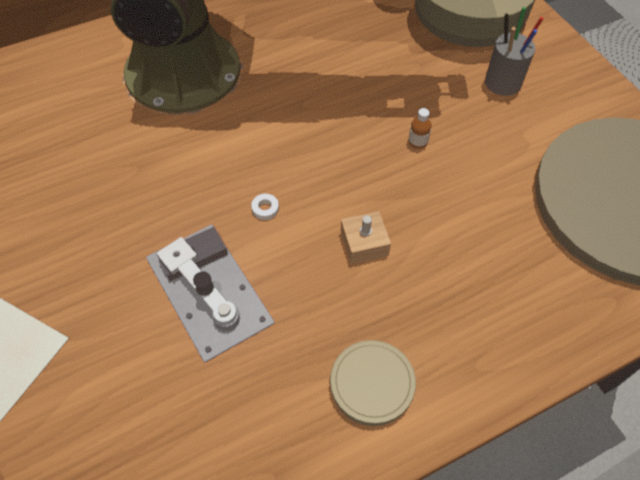

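The top view shows the pin's knob at (278,243), the eye at (429,295), the post at (411,229) and the shoe left of the arm end around (402,297). In the scene view the knob is at (366,219), the eye at (176,254) and the post at (224,309).

```bash
python3 - <<'E'
from h import *
np.set_printoptions(precision=4,suppress=True)
S,T=np.load("scene0.npz"),np.load("top0.npz")
def dark(n,p,x0,x1,y0,y1,lo,hi):
    g=cv2.cvtColor(p,cv2.COLOR_BGR2GRAY)[y0:y1,x0:x1]; m=((g>=lo)&(g<=hi)).astype(np.uint8)
    k,l,s,c=cv2.connectedComponentsWithStats(m)
    for j in range(1,k):
        if s[j,4]>4: print(n,c[j]+[x0,y0],s[j,4])
dark("eyeT",T["p"],420,440,286,304,0,110); dark("eyeS",S["p"],168,186,246,262,0,110)
hs=cv2.cvtColor(T["p"],cv2.COLOR_BGR2HSV); hs2=cv2.cvtColor(S["p"],cv2.COLOR_BGR2HSV)
for n,h,(x0,x1,y0,y1) in (("knobT",hs,(265,292,232,256)),("knobS",hs2,(355,380,208,242))):
    m=(h[y0:y1,x0:x1,1]<60).astype(np.uint8); k,l,s,c=cv2.connectedComponentsWithStats(m)
    for j in range(1,k):
        if s[j,4]>8: print(n,c[j]+[x0,y0],s[j]+[x0,y0,0,0,0])
for n,a,b in (("knob",(366,219),(278,243)),("eye",(176.5,254),(429,295)),("post",(224,309),(411,229)),("roller",(203,277),(420,252))):
    print(n,tri(S,a,T,b))
# depth-based check
for nm,D in (("S",S),("T",T)):
    c=cloud(D,D["d"])
    g=(c[...,2]>.036)&(c[...,2]<.046)
    k,l,s,cc=cv2.connectedComponentsWithStats(g.astype(np.uint8))
    for j in range(1,k):
        if s[j,4]>60: print(nm,s[j],np.median(c[l==j],0), cv2.minAreaRect((c[l==j][:,:2]*1000).astype(np.float32)))
    # base plate rect
    h=cv2.cvtColor(D["p"],cv2.COLOR_BGR2HSV)
    g=((h[...,1]<60)&(c[...,2]>.003)&(c[...,2]<.05)&(c[...,0]>.3)&(c[...,0]<.65)&(c[...,1]>-.3)&(c[...,1]<-.03)).astype(np.uint8)
    k,l,s,cc=cv2.connectedComponentsWithStats(g); j=1+s[1:,4].argmax()
    print(nm,"bracket",s[j],cv2.minAreaRect((c[l==j][:,:2]*1000).astype(np.float32)))
    p=c[(c[...,2]>.07)&(c[...,2]<.09)&(c[...,0]>.3)&(c[...,0]<.65)&(abs(c[...,1])<.15)]
    print(nm,"knobtop",len(p),p.mean(0) if len(p) else 0)
E
```

```text
eyeT [429. 295.] 21
eyeS [175.7273 254.1818] 11
knobT [276.8022 243.5275] [272 238  11  11  91]
knobS [365.9489 225.767 ] [360 215  12  21 176]
knob (array([0.5615, 0.1372, 0.0831]), np.float64(0.0031698172143436497))
eye (array([ 0.4579, -0.168 ,  0.043 ]), np.float64(0.00090866355455869))
post (array([ 0.5921, -0.1342,  0.0474]), np.float64(0.000784395985926929))
roller (array([ 0.5422, -0.1451,  0.0812]), np.float64(0.0006188768187250079))
S [417   3  87  36 275] [0.1987 0.5597 0.0424] ((177.49029541015625, 574.117431640625), (206.50917053222656, 58.252689361572266), 33.47136306762695)
S [211  52  19  20  90] [0.0421 0.0755 0.0408] ((47.66666793823242, 70.18626403808594), (20.938386917114258, 64.52438354492188), 28.631908416748047)
S [488  66  39  19 148] [0.3689 0.5756 0.0412] ((358.1004638671875, 582.16796875), (77.71951293945312, 35.71223449707031), 43.78011703491211)
S [175  73  41  22 173] [0.0817 0.0048 0.041 ] ((87.54682922363281, 1.9126396179199219), (26.366107940673828, 85.12356567382812), 0.15286581218242645)
S [140  76  34  12 130] [ 0.0471 -0.0654  0.041 ] ((50.0478286
[... 1549 characters left out ...]
670410156), (70.03692626953125, 70.36101531982422), 77.40629577636719)
T [413 257  31  53 826] [ 0.4718 -0.1611  0.0417] ((486.4270324707031, -161.40480041503906), (105.66754150390625, 50.96038055419922), 12.936368942260742)
T [ 52 336  14  35  71] [0.3485 0.5665 0.0407] ((348.5328369140625, 571.8642578125), (68.44274139404297, 19.823654174804688), 13.212400436401367)
T [615 447  25  33 147] [ 0.1233 -0.5496  0.0394] ((128.06826782226562, -553.2882080078125), (14.53839111328125, 76.12305450439453), 53.433387756347656)
T bracket [ 377  208   73  114 6201] ((524.435546875, -142.66261291503906), (229.76376342773438, 130.94149780273438), 5.408666610717773)
T knobtop 126 [ 0.5497 -0.0212  0.0757]
```

Call:
{"api": "arm_command", "payload": {
  "plan": [
    [[-447,-182,25,0,0,-0.541,-1],[-447,-182,25,0,0,-0.541,-1],[-447,-182,25,0,0,-0.541,-1],[-447,-182,25,0,0,-0.541,-1],[-447,-182,25,0,0,-0.541,-1],[-447,-182,25,0,0,-0.541,-1],[-447,-182,25,0,0,-0.541,-1],[-447,-182,25,0,0,-0.541,-1],[-447,-182,25,0,0,-0.541,-1],[-447,-182,25,0,0,-0.541,-1],[-447,-182,25,0,0,-0.541,-1],[-447,-182,25,0,0,-0.541,-1]]
  ],
  "squeeze": 10
}}

```text
time_s: 1.3
ee_pos: [0.562, 0.1386, 0.1797]
eef_rot: [3.142, -0.001, -3.048]
force: [0.1, 0.2, -0.1]
grip_width: 0.0942
grip_force: 0.0
```

```bash
python3 - <<'E'
from h import *
np.set_printoptions(precision=4,suppress=True)
o=ctrl.get_obs(); print(o)
i=cams.camera_info("wrist"); p,d=cams.camera("wrist")
cv2.imwrite("pics/w1.png",p); np.savez("w1.npz",p=p,d=d,**i)
print(i)
W=i["world_to_cam"]
for q in ([.562,.139,.08],[.562,.139,.042]):
    c=W[:3,:3]@q+W[:3,3]; print(c[0]/c[2]*i["fx"]+i["cx"],c[1]/c[2]*i["fy"]+i["cy"],c[2])
E
```

```text
{'time_s': 1.3, 'qpos': array([ 0.1785,  0.3857,  1.4672,  0.0001,  1.29  , -1.4857]), 'joint_vel': array([ 0.0415, -0.0241,  0.0144,  0.0017, -0.0006,  0.0073]), 'tau': array([ -2.7361, -56.453 , -35.6254,  -0.1285,   0.0455,  -0.1984]), 'ee_pos': array([0.562 , 0.1386, 0.1797]), 'eef_rot': array([ 3.1416, -0.0013, -3.0482]), 'force': array([ 0.0723,  0.173 , -0.0965]), 'moment': array([ 0.0279, -0.0033,  0.0136]), 'grip_force': 0.0, 'grip_width': 0.094190855966301}
{'fx': 393.24774840247113, 'fy': 393.24774840247113, 'cx': 315.196791243304, 'cy': 238.96878475307466, 'world_to_cam': array([[-0.0929,  0.9957,  0.0005, -0.0859],
       [ 0.9686,  0.0903,  0.2318, -0.5755],
       [ 0.2308,  0.022 , -0.9728,  0.2322],
       [ 0.    ,  0.    ,  0.    ,  1.    ]])}
315.6693728031138 238.88703916462663 0.28709155514469054
315.59417555301593 228.20561569976468 0.32405624740802985
```

View pics/w1.png

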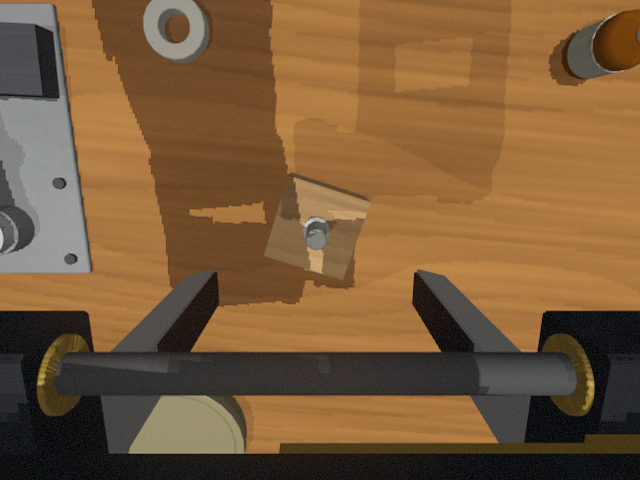

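The wrist view shows the knob at about (316,237), centred between the fingers, where the triangulation predicted it; refining with the depth reading already taken.

```bash
python3 - <<'E'
from h import *
np.set_printoptions(precision=4,suppress=True)
w=np.load("w1.npz"); c=cloud(w,w["d"])
sub=c[180:290,260:375].reshape(-1,3)
k=sub[sub[:,2]>.075]; print(len(k),k.min(0),k.max(0),k.mean(0))
b=sub[(sub[:,2]>.036)&(sub[:,2]<.0445)]; print(np.median(b[:,2]),cv2.minAreaRect((b[:,:2]*1000).astype(np.float32)))
m=sub[(sub[:,2]>.052)&(sub[:,2]<.075)]; print(len(m),m.min(0),m.max(0))
T=np.load("top0.npz")
g=k[:,:2]; print(cv2.minEnclosingCircle((g*1000).astype(np.float32)))
v,u=np.nonzero((c[...,2]>.075)&(np.abs(c[...,0]-.562)<.03)&(np.abs(c[...,1]-.139)<.03)); print(u.mean(),v.mean())
print(tri(w,(u.mean(),v.mean()),T,(278,242.5)))
E
```

```text
418 [0.4958 0.1317 0.0752] [0.57   0.1468 0.3593] [0.5543 0.1384 0.1113]
0.04214920081525719 ((562.3511962890625, 139.35525512695312), (70.23202514648438, 70.31722259521484), 77.44339752197266)
114 [0.5542 0.1314 0.0521] [0.562  0.147  0.0746]
((532.9306640625, 135.4322967529297), 37.22671127319336)
335.24304755043227 416.1904899135447
(array([0.5391, 0.1312, 0.3033]), np.float64(0.016948268327758222))
```

Call:
{"api": "arm_command", "payload": {
  "plan": [
    [[0,0.5,40,0,0,0,-1],[0,0.5,80,0,0,0,-1],[0,0.5,110,0,0,0,-1],[0,0.5,125,0,0,0,-1],[0,0.5,131,0,0,0,-1],[0,0.5,131,0,0,0,0],[0,0.5,131,0,0,0,0.4],[0,0.5,131,0,0,0,0.6]]
  ],
  "squeeze": 12
}}

```text
time_s: 2.15
ee_pos: [0.5626, 0.14, 0.0508]
eef_rot: [3.141, 0.002, -3.046]
force: [-0.9, 0.2, 0.4]
grip_width: 0.0734
grip_force: 0.0
```

Call:
{"api": "arm_command", "payload": {
  "plan": [
    [[0,0,0,0,0,0,1],[0,0,0,0,0,0,1],[0,0,0,0,0,0,1],[0,0,0,0,0,0,1],[0,0,0,0,0,0,1]]
  ],
  "squeeze": 12
}}

```text
time_s: 2.65
ee_pos: [0.5619, 0.1397, 0.0494]
eef_rot: [3.142, -0.0, -3.046]
force: [0.4, 0.5, 0.3]
grip_width: 0.0333
grip_force: 0.0
```

Call:
{"api": "arm_command", "payload": {
  "plan": [
    [[0,0,0,0,0,0,1],[0,0,0,0,0,0,1],[0,0,0,0,0,0,1],[0,0,0,0,0,0,1],[0,0,0,0,0,0,1]]
  ],
  "squeeze": 20
}}

```text
time_s: 3.15
ee_pos: [0.5619, 0.1398, 0.0494]
eef_rot: [-3.142, 0.0, -3.046]
force: [0.6, -0.4, 0.2]
grip_width: 0.0151
grip_force: 20.0
```

Call:
{"api": "arm_command", "payload": {
  "plan": [
    [[0,0,-5,0,0,0,1],[0,0,-15,0,0,0,1],[0,0,-35,0,0,0,1],[0,0,-60,0,0,0,1],[0,0,-85,0,0,0,1],[0,0,-92,0,0,0,1],[0,0,-92,0,0,0,1]]
  ]
}}

```text
time_s: 3.85
ee_pos: [0.5623, 0.1399, 0.1425]
eef_rot: [3.141, 0.002, -3.046]
force: [-0.9, 0.0, -1.3]
grip_width: 0.0149
grip_force: 20.0
```

Call:
{"api": "arm_command", "payload": {
  "plan": [
    [[20,-40,0,0,0,0,1],[35,-80,0,0,0,0,1],[53,-120,0,0,0,0,1],[70,-155,0,0,0,0,1],[88,-195,0,0,0,0,1],[105,-235,0,0,0,0,1],[120,-270,0,0,0,0,1],[130,-290,0,0,0,0,1],[133,-297,0,0,0,0,1],[133,-297,0,0,0,0,1],[133,-297,0,0,0,0,1],[133,-297,0,0,0,0,1]]
  ]
}}

```text
time_s: 5.05
ee_pos: [0.4581, -0.1675, 0.1412]
eef_rot: [3.141, -0.0, -3.045]
force: [-0.2, -0.0, -0.5]
grip_width: 0.0144
grip_force: 20.0
```

```bash
python3 - <<'E'
from h import *
np.set_printoptions(precision=4,suppress=True)
o=ctrl.get_obs(); print(o["ee_pos"],o["eef_rot"],o["force"],o["moment"],o["qpos"],o["grip_width"])
for n in ("wrist","scene"):
    i=cams.camera_info(n); p,d=cams.camera(n)
    np.savez(n+"2.npz",p=p,d=d,**i); W=i["world_to_cam"]
    for q in ([.458,-.168,.041],o["ee_pos"]-[0,0,.0374]):
        c=W[:3,:3]@q+W[:3,3]; u,v=c[0]/c[2]*i["fx"]+i["cx"],c[1]/c[2]*i["fy"]+i["cy"]; print(n,u,v,c[2])
    if n=="wrist": cv2.imwrite("pics/w2.png",cv2.resize(p[100:340,160:480],(800,600),interpolation=cv2.INTER_NEAREST))
E
```

```text
[ 0.4581 -0.1675  0.1412] [ 3.1413 -0.0003 -3.0451] [-0.2182 -0.0272 -0.4677] [-0.0192  0.0488 -0.0515] [-0.4257  0.2285  1.7693  0.0001  1.1442 -2.0931] 0.014393844332477146
wrist 314.45287877371607 238.36175316567042 0.2874849610055094
wrist 315.16918318373746 263.8137165261419 0.22643606228988902
scene 176.4619536532146 254.65065071261296 1.0489174014845368
scene 169.01556527479042 234.71527186921776 0.9955399294202767
```

View pics/w2.png

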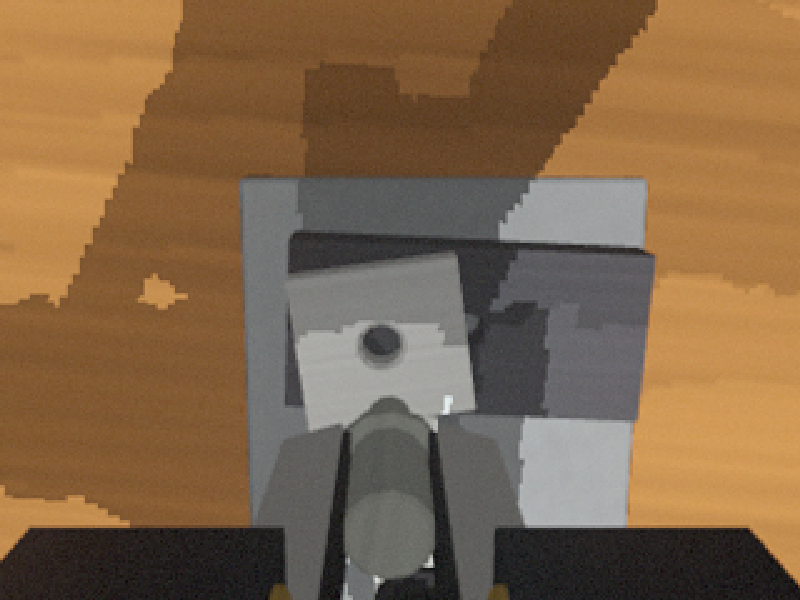

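The eye is at full-frame (312.4,238), the pin nose at about (315.5,260), and a lighter grey blob at the arm's right edge, around (350,229), could be the rim of the lower hole peeking out. I'll measure the eye and enlarge that spot.

```bash
python3 - <<'E'
from h import *
np.set_printoptions(precision=4,suppress=True)
w=np.load("wrist2.npz"); p=w["p"]; g=cv2.cvtColor(p,cv2.COLOR_BGR2GRAY)
c=p[205:280,290:390].astype(float); c=np.clip(c*1.6,0,255).astype(np.uint8)
cv2.imwrite("pics/w2z.png",cv2.resize(c,(800,600),interpolation=cv2.INTER_NEAREST))
print(g[226:250,300:326])
print("pin row 264..", [ (r,g[r,298:336].tolist()) for r in (262,266,272,280)])
E
```

```text
[[127 131 129 131 129 131 129 130 128 127 132 128 130 130 125 129 128 129
  128 125 127 130 129 126 125 127]
 [129 128 129 127 124 124 124 125 124 126 129 128 130 128 126 126 125 127
  129 128 127 128 130 128 129 129]
 [128 125 133 153 155 154 154 156 151 141 136 133 135 136 139 140 148 147
  126 129 121 130 127 123 128 125]
 [126 136 162 170 171 170 170 161 154 147 138 121 125 126 141 145 158 159
  150 154 154 154 154 158 154 155]
 [150 158 170 168 167 168 157 137 115 112 105  86  87  92 100 115 136 150
  160 166 171 173 173 172 170 170]
 [170 171 171 169 168 155 135 109  74  74  64  66  68  70  66  71  98 122
  142 158 166 170 172 169 170 170]
 [170 171 172 169 155 138 109  69  50  66  70  70  68  72  69  64  65  81
  117 139 155 166 168 167 164 167]
 [170 172 172 158 127 119  72  58  63  70  71  72  71  71  69  69  70  66
   81 115 147 155 169 166 166 168]
 [170 174 168 142 107  88  51  57  64  67  70  69  70  65  70  70  67  72
   67  90 133 149 165 167 168 168]
 [170 169 159 135 118  65  53  55  55  53  64  68  72  71  72  67  72  69
   69  80 121 148 162 168 171 167]
 [170 168 
[... 1548 characters left out ...]
 168, 168, 166, 167, 164, 166, 171, 163, 117, 80, 82, 86, 83, 87, 89, 83, 86, 89, 88, 87, 89, 83, 105, 149, 166, 164, 164, 161, 162, 163, 163, 165, 164, 164, 167, 164]), (266, [166, 168, 167, 168, 162, 143, 97, 86, 93, 99, 105, 105, 102, 103, 105, 107, 110, 111, 112, 114, 109, 106, 108, 101, 101, 93, 88, 78, 84, 101, 130, 151, 160, 152, 150, 142, 124, 92]), (272, [53, 72, 97, 109, 109, 110, 112, 112, 110, 106, 100, 88, 88, 86, 86, 85, 87, 86, 88, 86, 87, 87, 91, 100, 99, 102, 110, 112, 111, 111, 110, 112, 110, 79, 60, 121, 148, 93]), (280, [33, 47, 83, 98, 81, 86, 87, 85, 90, 87, 85, 85, 84, 86, 84, 83, 87, 88, 85, 87, 89, 85, 86, 85, 90, 88, 89, 87, 85, 88, 87, 86, 83, 69, 28, 36, 35, 64])]
```

View pics/w2z.png

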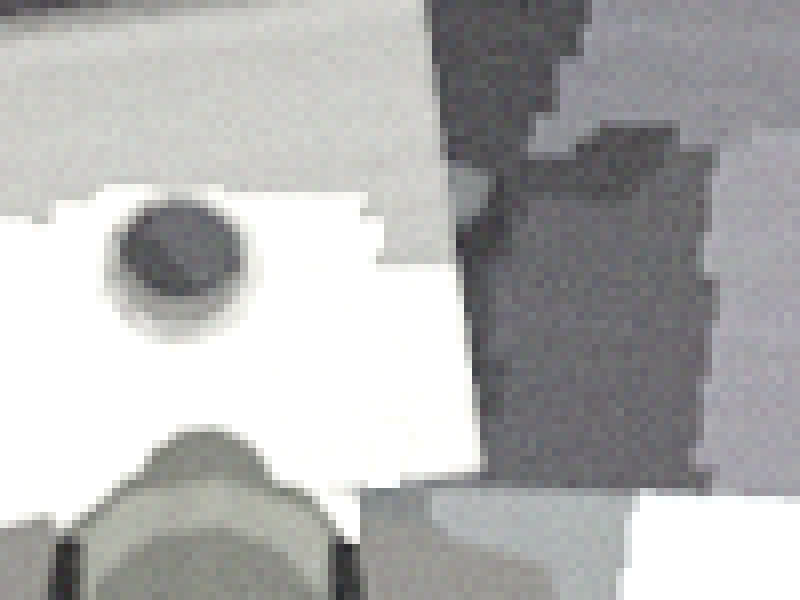

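Call:
{"api": "arm_command", "payload": {
  "plan": [
    [[1,-2.1,20,0,0,0,1],[1,-2.1,40,0,0,0,1],[1,-2.1,52,0,0,0,1],[1,-2.1,55,0,0,0,1],[1,-2.1,55,0,0,0,1],[1,-2.1,55,0,0,0,1]]
  ]
}}

```text
time_s: 5.75
ee_pos: [0.4574, -0.1708, 0.0872]
eef_rot: [-3.141, 0.001, -3.046]
force: [-0.5, -0.4, -1.4]
grip_width: 0.015
grip_force: 20.0
```

```bash
python3 - <<'E'
from h import *
np.set_printoptions(precision=4,suppress=True)
o=ctrl.get_obs(); print(o["ee_pos"],o["eef_rot"],o["force"],o["moment"])
i=cams.camera_info("wrist"); p,d=cams.camera("wrist")
np.savez("w3.npz",p=p,d=d,**i); W=i["world_to_cam"]
for q in ([.4577,-.1696,.041],o["ee_pos"]-[0,0,.0374]):
    c=W[:3,:3]@q+W[:3,3]; u,v=c[0]/c[2]*i["fx"]+i["cx"],c[1]/c[2]*i["fy"]+i["cy"]; print(u,v,c[2])
cv2.imwrite("pics/w3.png",cv2.resize(p[200:290,260:380],(800,600),interpolation=cv2.INTER_NEAREST))
E
```

```text
[ 0.4574 -0.1708  0.0872] [-3.141   0.001  -3.0462] [-0.4965 -0.3532 -1.3843] [ 0.0268 -0.003  -0.0467]
317.1600561523167 259.9911530720266 0.23508583778342745
315.25404102166726 263.7369473269992 0.22641521498034303
```

View pics/w3.png

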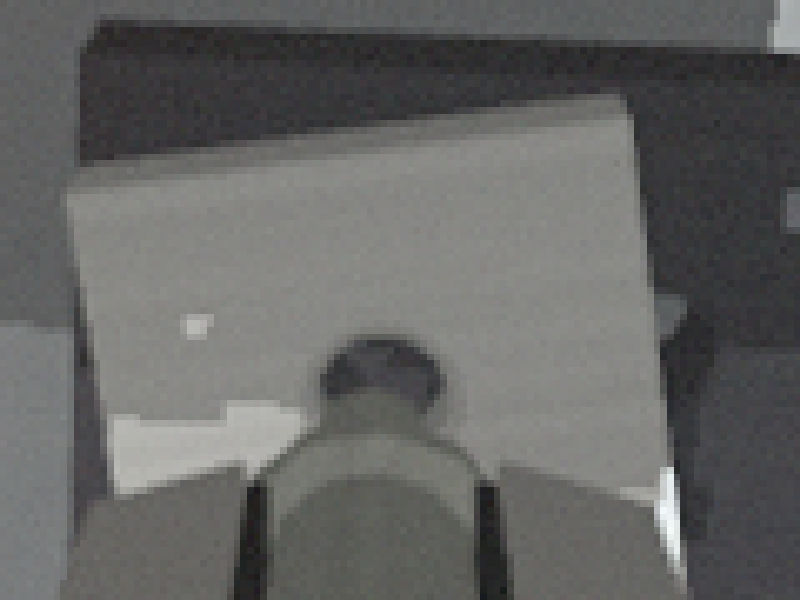

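The eye bore is at full-frame about (317.4,260), the pin nose at about (316,263), so the pin needs about 1 mm towards +y. At the arm's right edge, (360–367,247), the rim of the lower hole peeks out, about 25 mm in +y from the eye.

Call:
{"api": "arm_command", "payload": {
  "plan": [
    [[0,0.5,3,0,0,0,1],[0,0.5,6,0,0,0,1],[0,0.5,8,0,0,0,1],[0,0.5,9,0,0,0,1],[0,0.5,10,0,0,0,1],[0,0.5,10,0,0,0,1]]
  ]
}}

```text
time_s: 6.4
ee_pos: [0.4569, -0.1702, 0.0763]
eef_rot: [3.142, -0.0, -3.046]
force: [0.1, -0.5, -1.2]
grip_width: 0.015
grip_force: 20.0
```

Call:
{"api": "arm_command", "payload": {
  "plan": [
    [[0,0.3,1,0,0,0,1],[0,0.3,2,0,0,0,1],[0,0.3,3,0,0,0,1],[0,0.3,3,0,0,0,1]]
  ]
}}

```text
time_s: 6.8
ee_pos: [0.4568, -0.1699, 0.0733]
eef_rot: [3.142, -0.0, -3.046]
force: [0.9, 0.1, -1.1]
grip_width: 0.0147
grip_force: 20.0
```

```bash
python3 -c "
from h import *
for k in range(1): o=ctrl.get_obs(); print(o['ee_pos'],o['force'],o['moment'])"
```

```text
[ 0.45684403 -0.16987218  0.07330582] [ 0.93131935  0.14298102 -1.08091582] [ 0.03928864 -0.0148116   0.00072088]
```

Call:
{"api": "arm_command", "payload": {
  "plan": [
    [[0,0,1,0,0,0,1],[0,0,2,0,0,0,1],[0,0,3,0,0,0,1],[0,0,4,0,0,0,1],[0,0,5,0,0,0,1],[0,0,5,0,0,0,1]]
  ]
}}

```text
time_s: 7.4
ee_pos: [0.4568, -0.1699, 0.0683]
eef_rot: [3.141, -0.0, -3.046]
force: [-0.4, -0.5, -0.4]
grip_width: 0.015
grip_force: 20.0
```

Call:
{"api": "arm_command", "payload": {
  "plan": [
    [[0.2,1.5,0,0,0,0,1],[0.5,3.5,0,0,0,0,1],[0.8,6,0,0,0,0,1],[1.0,8.5,0,0,0,0,1],[1.2,11,0,0,0,0,1],[1.4,13.5,0,0,0,0,1],[1.5,16,0,0,0,0,1],[1.6,18,0,0,0,0,1],[1.6,18,0,0,0,0,1]]
  ]
}}

```text
time_s: 8.3
ee_pos: [0.4535, -0.1519, 0.0684]
eef_rot: [3.141, -0.0, -3.046]
force: [0.3, -0.1, -1.1]
grip_width: 0.0148
grip_force: 20.0
```

Call:
{"api": "arm_command", "payload": {
  "plan": [
    [[0,0,0.5,0,0,0,1],[0,0,1,0,0,0,1],[0,0,1.5,0,0,0,1],[0,0,2,0,0,0,1],[0,0,2.5,0,0,0,1],[0,0,2.5,0,0,0,1]]
  ]
}}

```text
time_s: 8.9
ee_pos: [0.4535, -0.1521, 0.0658]
eef_rot: [3.142, -0.0, -3.046]
force: [0.3, -0.5, -0.4]
grip_width: 0.0152
grip_force: 20.0
```

Call:
{"api": "arm_command", "payload": {
  "plan": [
    [[0,0,0.3,0,0,0,1],[0,0,0.6,0,0,0,1],[0,0,0.6,0,0,0,1]]
  ]
}}

```text
time_s: 9.2
ee_pos: [0.4536, -0.1521, 0.0654]
eef_rot: [-3.142, 0.0, -3.046]
force: [-0.1, -0.5, -0.3]
grip_width: 0.0151
grip_force: 20.0
```

Call:
{"api": "arm_command", "payload": {
  "plan": [
    [[0,0,0.2,0,0,0,1],[0,0,0.4,0,0,0,1],[0,0,0.4,0,0,0,1]]
  ]
}}

```text
time_s: 9.5
ee_pos: [0.4538, -0.1522, 0.0653]
eef_rot: [-3.141, 0.0, -3.046]
force: [-0.6, 0.2, 5.3]
grip_width: 0.015
grip_force: 20.0
```

Call:
{"api": "arm_command", "payload": {
  "plan": [
    [[0,0,-0.2,0,0,0,1],[0,0.7,-0.2,0,0,0,1],[0,1.4,-0.2,0,0,0,1],[0,2,-0.2,0,0,0,1],[0,2,-0.2,0,0,0,1]]
  ]
}}

```text
time_s: 10.0
ee_pos: [0.4536, -0.1503, 0.0653]
eef_rot: [-3.141, 0.0, -3.046]
force: [0.3, -3.0, 4.0]
grip_width: 0.0149
grip_force: 20.0
```

Call:
{"api": "arm_command", "payload": {
  "plan": [
    [[0,0.5,0,0,0,0,1],[0,1,0,0,0,0,1],[0,1,0,0,0,0,1]]
  ]
}}

```text
time_s: 10.3
ee_pos: [0.4534, -0.1491, 0.0652]
eef_rot: [-3.141, 0.0, -3.046]
force: [0.0, -3.4, 3.6]
grip_width: 0.0151
grip_force: 20.0
```

Call:
{"api": "arm_command", "payload": {
  "plan": [
    [[0,0.5,0,0,0,0,1],[0,1,0,0,0,0,1],[0,1,0,0,0,0,1]]
  ]
}}

```text
time_s: 10.6
ee_pos: [0.4533, -0.1481, 0.0652]
eef_rot: [3.142, 0.0, -3.046]
force: [0.2, -3.3, 4.7]
grip_width: 0.0147
grip_force: 20.0
```

Call:
{"api": "arm_command", "payload": {
  "plan": [
    [[0,0.5,0,0,0,0,1],[0,1,0,0,0,0,1],[0,1,0,0,0,0,1]]
  ]
}}

```text
time_s: 10.9
ee_pos: [0.4531, -0.147, 0.0651]
eef_rot: [3.141, -0.0, -3.046]
force: [1.9, -2.6, 3.0]
grip_width: 0.0152
grip_force: 20.0
```

Call:
{"api": "arm_command", "payload": {
  "plan": [
    [[0,0.5,0,0,0,0,1],[0,1,0,0,0,0,1],[0,1,0,0,0,0,1]]
  ]
}}

```text
time_s: 11.2
ee_pos: [0.4528, -0.1458, 0.0649]
eef_rot: [3.141, -0.001, -3.046]
force: [1.2, -0.7, 0.5]
grip_width: 0.0144
grip_force: 20.0
```

Call:
{"api": "arm_command", "payload": {
  "plan": [
    [[0,0.5,0,0,0,0,1],[0,1,0,0,0,0,1],[0,1,0,0,0,0,1]]
  ]
}}

```text
time_s: 11.5
ee_pos: [0.4528, -0.145, 0.065]
eef_rot: [3.141, -0.0, -3.046]
force: [1.4, -1.0, -1.3]
grip_width: 0.0145
grip_force: 20.0
```

Call:
{"api": "arm_command", "payload": {
  "plan": [
    [[-0.1,0.5,0,0,0,0,1],[-0.1,1,0,0,0,0,1],[-0.1,1,0,0,0,0,1]]
  ]
}}

```text
time_s: 11.8
ee_pos: [0.4528, -0.1441, 0.0651]
eef_rot: [3.141, -0.0, -3.046]
force: [-0.3, -0.7, -1.6]
grip_width: 0.0148
grip_force: 20.0
```

The upward force dropped from about 4 N to zero near y = -0.146: the nose is over the hole. Centring and lowering.

Call:
{"api": "arm_command", "payload": {
  "plan": [
    [[0,0.5,0,0,0,0,1],[0,0.5,0.4,0,0,0,1],[0,0.5,0.8,0,0,0,1],[0,0.5,1.2,0,0,0,1],[0,0.5,1.2,0,0,0,1]]
  ]
}}

```text
time_s: 12.3
ee_pos: [0.4528, -0.1436, 0.0639]
eef_rot: [3.142, -0.0, -3.046]
force: [0.6, 0.0, -0.7]
grip_width: 0.0153
grip_force: 20.0
```

Call:
{"api": "arm_command", "payload": {
  "plan": [
    [[0,0,0.4,0,0,0,1],[0,0,0.8,0,0,0,1],[0,0,1.2,0,0,0,1],[0,0,1.2,0,0,0,1]]
  ]
}}

```text
time_s: 12.7
ee_pos: [0.4529, -0.1437, 0.0627]
eef_rot: [3.142, -0.0, -3.046]
force: [0.9, 0.1, -1.1]
grip_width: 0.0151
grip_force: 20.0
```

Call:
{"api": "arm_command", "payload": {
  "plan": [
    [[0,0,0.3,0,0,0,1],[0,0,0.6,0,0,0,1],[0,0,0.6,0,0,0,1]]
  ]
}}

```text
time_s: 13.0
ee_pos: [0.4529, -0.1437, 0.0621]
eef_rot: [3.142, -0.0, -3.046]
force: [0.3, -0.8, -0.8]
grip_width: 0.0147
grip_force: 20.0
```

Call:
{"api": "arm_command", "payload": {
  "plan": [
    [[0,0,0.5,0,0,0,1],[0,0,1,0,0,0,1],[0,0,1.5,0,0,0,1],[0,0,2,0,0,0,1],[0,0,2.5,0,0,0,1],[0,0,3,0,0,0,1],[0,0,3,0,0,0,1]]
  ]
}}

```text
time_s: 13.7
ee_pos: [0.4529, -0.1437, 0.0591]
eef_rot: [3.142, -0.0, -3.046]
force: [0.3, 0.4, -1.2]
grip_width: 0.0151
grip_force: 20.0
```

Call:
{"api": "arm_command", "payload": {
  "plan": [
    [[0,0,0.5,0,0,0,1],[0,0,1,0,0,0,1],[0,0,1.5,0,0,0,1],[0,0,2,0,0,0,1],[0,0,2.5,0,0,0,1],[0,0,3,0,0,0,1],[0,0,3,0,0,0,1]]
  ]
}}

```text
time_s: 14.4
ee_pos: [0.4529, -0.1437, 0.0561]
eef_rot: [-3.142, -0.0, -3.046]
force: [1.0, -0.8, -1.3]
grip_width: 0.0153
grip_force: 20.0
```

Call:
{"api": "arm_command", "payload": {
  "plan": [
    [[0,0,0.5,0,0,0,1],[0,0,1,0,0,0,1],[0,0,1.5,0,0,0,1],[0,0,2,0,0,0,1],[0,0,2.5,0,0,0,1],[0,0,3,0,0,0,1],[0,0,3.5,0,0,0,1],[0,0,4,0,0,0,1],[0,0,4,0,0,0,1]]
  ]
}}

```text
time_s: 15.3
ee_pos: [0.4529, -0.1437, 0.0521]
eef_rot: [3.142, -0.0, -3.046]
force: [0.9, 0.2, -0.7]
grip_width: 0.0151
grip_force: 20.0
```

Call:
{"api": "arm_command", "payload": {
  "plan": [
    [[0,0,0.5,0,0,0,1],[0,0,1,0,0,0,1],[0,0,1.5,0,0,0,1],[0,0,2,0,0,0,1],[0,0,2.5,0,0,0,1],[0,0,2.5,0,0,0,1]]
  ]
}}

```text
time_s: 15.9
ee_pos: [0.4529, -0.1437, 0.0496]
eef_rot: [-3.142, -0.0, -3.046]
force: [1.1, -0.6, -2.2]
grip_width: 0.0147
grip_force: 20.0
```

Call:
{"api": "arm_command", "payload": {
  "plan": [
    [[0,0,0.3,0,0,0,1],[0,0,0.6,0,0,0,1],[0,0,0.9,0,0,0,1],[0,0,0.9,0,0,0,1]]
  ]
}}

```text
time_s: 16.3
ee_pos: [0.4529, -0.1437, 0.0487]
eef_rot: [3.142, -0.0, -3.046]
force: [-0.1, -0.8, -1.0]
grip_width: 0.0148
grip_force: 20.0
```

Call:
{"api": "arm_command", "payload": {
  "plan": [
    [[0,0,0.3,0,0,0,1],[0,0,0.6,0,0,0,1],[0,0,0.6,0,0,0,1]]
  ]
}}

```text
time_s: 16.6
ee_pos: [0.4529, -0.1437, 0.0483]
eef_rot: [-3.142, 0.0, -3.046]
force: [-0.9, 0.3, 3.7]
grip_width: 0.0149
grip_force: 20.0
```

Call:
{"api": "arm_command", "payload": {
  "plan": [
    [[0,0,0.2,0,0,0,1],[0,0,0.2,0,0,0,1]]
  ]
}}

```text
time_s: 16.8
ee_pos: [0.453, -0.1437, 0.0483]
eef_rot: [-3.141, 0.0, -3.046]
force: [-1.4, -0.2, 6.8]
grip_width: 0.0149
grip_force: 20.0
```

Call:
{"api": "arm_command", "payload": {
  "plan": [
    [[0,0,-0.3,0,0,0,1],[0,0,-0.3,0,0,0,0.6],[0,0,-0.3,0,0,0,0.2],[0,0,-0.3,0,0,0,0],[0,0,-0.3,0,0,0,0],[0,0,-0.3,0,0,0,0],[0,0,-0.3,0,0,0,0],[0,0,-0.3,0,0,0,0]]
  ]
}}

```text
time_s: 17.6
ee_pos: [0.4529, -0.1437, 0.0482]
eef_rot: [3.142, -0.0, -3.046]
force: [-0.1, 1.1, 0.9]
grip_width: 0.0469
grip_force: 0.0
```

Call:
{"api": "arm_command", "payload": {
  "plan": [
    [[0,0,-10,0,0,0,0],[0,0,-30,0,0,0,0],[0,0,-60,0,0,0,0],[0,0,-100,0,0,0,0],[0,0,-130,0,0,0,0],[0,0,-130,0,0,0,0],[0,0,-130,0,0,0,0]]
  ]
}}

```text
time_s: 18.3
ee_pos: [0.4529, -0.1437, 0.1788]
eef_rot: [-3.141, 0.001, -3.046]
force: [-0.8, 0.2, -0.5]
grip_width: 0.0472
grip_force: 0.0
```

```bash
python3 - <<'E'
from h import *
np.set_printoptions(precision=4,suppress=True)
i=cams.camera_info("wrist"); p,d=cams.camera("wrist"); c=cloud(i,d)
r=c[(np.abs(c[...,0]-.453)<.02)&(np.abs(c[...,1]+.144)<.02)&(c[...,2]<.12)]
t=r[r[:,2]>.07]; print("knob top z",np.median(t[:,2]),t.max(0),t.min(0),len(t))
cv2.imwrite("pics/w4.png",p)
S,T=np.load("scene0.npz"),np.load("top0.npz")
p2,_=cams.camera("top"); df=cv2.absdiff(p2,T["p"]).max(2); cv2.imwrite("pics/top4.png",p2)
for n,(x0,x1,y0,y1) in dict(can=(300,368,100,170),core=(325,355,303,332),cement=(158,185,312,337)).items(): print(n,df[y0:y1,x0:x1].mean())
E
```

```text
knob top z 0.07898284487024831 [ 0.4609 -0.1357  0.081 ] [ 0.4453 -0.1513  0.0705] 387
can 8.040336134453781
core 8.411494252873563
cement 8.343703703703703
```

View pics/w4.png

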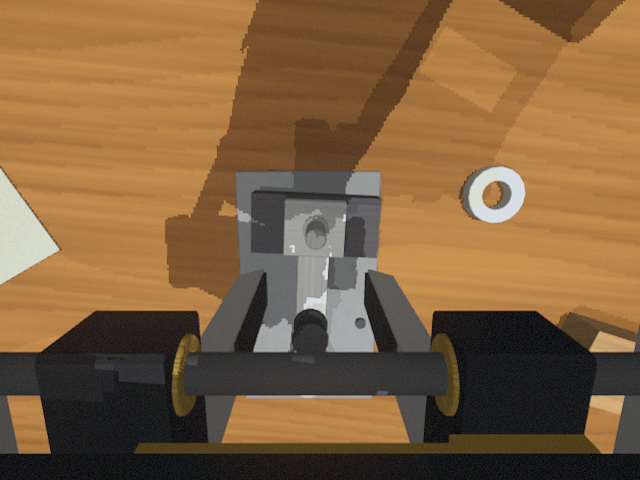

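The picture shows the pin standing upright at (316,233) in the swung arm. Its knob top is 79 mm high, as expected with the pin home, the fingers are clear, and the bystanders are unmoved (uniform noise in the top view).

```bash
python3 -c "
from station import ctrl
print(ctrl.hand_in())"
```

```text
the job is handed in; nothing more can be done
None
```

The hinge pin is fully home through the arm's eye and the bracket's hole, with its collar down on the arm; the highest force I read was about 7 N, the bystanders did not move, and I let go and handed the job in at about 18 s.

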